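Gather the bronze collars in the tub's red corner

TASK

In the sculpture workshop, lift the green parts tub by its wooden handle, carry it over the middle of the cork mat and tilt it so that all three loose bronze collars slide together into its red-painted corner, ready to be picked out. Finish while still holding the tub there: tilted, clear of everything, still, with the collars resting in that corner. Leave the pigment jar, the brush tin and the bust where they stand.

Things in the scene. Friction and masses are not known exactly. Their poses are not given: they have to be found in the camera images.
- tub: green open plastic tub, 220 (x) x 160 (y) x 65 mm high outside, walls and floor 5 mm, 0.3 kg (0.24 to 0.39); origin under the centre of its bottom, z up, x along its long side. A fixed arch handle spans it across the middle along y: two flat steel uprights outside the long sides carry a straight wooden bar. The red-painted corner (floor patch 55 mm and rim) is the one at +x, +y
- tub_grip (a point): centre of the wooden handle bar, 128 mm above the tub's bottom, over the tub's centre; the bar is 20 mm thick along the tub's x, 24 mm high, 172 mm long along the tub's y; axes as the tub's
- tub_mid (a point): middle of the tub's inside, on its centre line 40 mm above its bottom; axes as the tub's
- tub_corner (a point): the red corner of the tub's inner floor, where floor and both walls meet: 105 mm along x, 75 mm along y and 5 mm up from the tub's origin; axes as the tub's
- tub_foot (a point): the outermost bottom point of the tub under the red corner: 110 mm along x, 80 mm along y from the tub's origin, at its bottom; axes as the tub's
- mat: cork mat, 300 (x) x 260 (y) x 4 mm, fixed on the table; origin at the centre of its underside, z up
- collar_a_mid (a point): loose waxed bronze collar lying in the tub, a short cylinder 28 mm in diameter and 16 mm high, 60 g, black bore; it slides easily on the tub floor (friction about 0.2 to 0.3); this point is its centre, z its axis
- collar_a: the same collar; origin at the centre of its underside, z its axis
- collar_b_mid (a point): loose waxed bronze collar lying in the tub, a short cylinder 28 mm in diameter and 16 mm high, 60 g, black bore; it slides easily on the tub floor (friction about 0.2 to 0.3); this point is its centre, z its axis
- collar_b: the same collar; origin at the centre of its underside, z its axis
- collar_c_mid (a point): loose waxed bronze collar lying in the tub, a short cylinder 28 mm in diameter and 16 mm high, 60 g, black bore; it slides easily on the tub floor (friction about 0.2 to 0.3); this point is its centre, z its axis
- collar_c: the same collar; origin at the centre of its underside, z its axis
- jar: bystander: pigment jar, 72 mm across, 120 mm high; origin at the centre of its underside, z up
- brush_tin: bystander: brass tin, 72 mm across, 85 mm high, with brushes standing up to 175 mm; origin at the centre of its underside, z up
- bust: bystander: dark bronze bust on a 75 mm square marble foot, 151 mm high; origin at the centre of its underside, z up
Things that resemble listed ones, but are neither listed nor needed, are in the scene too. What is shaped like the collar_a but pink is not meant.

How it is judged:
At the end, for the whole second after the job is handed in: Fingers hold the tub still (under 50 mm/s), tilted 0.25 to 1.05 rad, its red corner over 30 mm above the table, its middle within 110 mm of the mat's centre seen from above, off the bystanders; the collars rest, each centre within 85 mm of the inner red corner (contact force between tub and the fingers above 1 N and height (world z) of tub_foot above 0.03 m and angle between tub_grip's own z axis and vertical between 0.25 and 1.05 rad and horizontal distance between tub_mid and mat below 0.11 m and linear speed of each of tub, collar_a, collar_b, collar_c below 0.05 m/s and contact force between tub and jar below 0.5 N and contact force between tub and brush_tin below 0.5 N and contact force between tub and bust below 0.5 N and distance between each of collar_a_mid, collar_b_mid, collar_c_mid and tub_corner below 0.085 m); the arm keeps its last pose, push and grip.
It fails at once if the pigment jar is moved more than 20 mm or tipped (distance of jar from where it was at the start of the episode above 0.02 m or angle between jar's own z axis and vertical above 0.3 rad).
It fails at once if the brush tin is moved more than 20 mm or tipped (distance of brush_tin from where it was at the start of the episode above 0.02 m or angle between brush_tin's own z axis and vertical above 0.3 rad).
It fails at once if the bust is moved more than 20 mm or tipped (distance of bust from where it was at the start of the episode above 0.02 m or angle between bust's own z axis and vertical above 0.3 rad).
It also fails if it takes over 40 s, if anything falls off the work surface, if the arm or the gripper's body presses on something with over 40 N, if the wrist force passes 120 N, or if a joint passes its speed limit or range.

ROBOT

A 7-joint arm with a two-finger parallel gripper is mounted at the origin on the work surface. World frame = base frame: x ahead of the robot, y to its left, z up, the work surface at z = 0. Lengths are in m, angles in rad, forces in N, time in s.
With the tool pointing down it reaches from about 0.35 to 0.9 m from the base axis. Payload 8.1 kg.
Tool frame: the origin (TCP) lies between the finger pads; the fingertips stand 17 mm ahead of it and the grasp point (between the pads) lies 2 mm behind it; z points along the fingers, y is the line along which they close (so a half turn about z gives the same grasp; the last joint's range is limited). The gripper opens to 92 mm and grips with 3 to 60 N. Pads are 19 mm wide; open, the fingers measure 130 mm over their backs; the gripper's body (75 mm by 190 mm) begins 47 mm behind the grasp point.
Start: joints at [-1.217, 0.434, 0.025, 1.573, -0.012, 1.134, -0.075], TCP at [0.276, 0.561, 0.244] pointing down, gripper open.
Joint ranges: [-2.62, 2.62], [-0.44, 2.09], [-1.27, 1.32], [0.08, 2.57], [-1.32, 4.46], [0.12, 2], [-2.74, 2.74]. Speed limits (rad/s): [2.22, 2.22, 3.01, 3.01, 3.14, 3.14, 3.14].

INTERFACE

Orientations are given as a rotation vector (axis times angle).
In Python, from cell import observe, get_image, calibration, sign_off, look_for, regions_of, landmark_of gives the robot as it stands.
- The arm moves only by the tool jog_arm, never from a script. Its argument "plan" is a list of rows, each an object with "offset": the shift along the tool's x, y, z normalised to -1 to 1, where 1 is 0.15 m, a list of three; "twist": the turn, a rotation vector about the tool's x, y, z normalised to -1 to 1, where 1 is 2 pi rad, a list of three; "fingers": the gripper command: -1 is shut, 1 is fully open, values between are in proportion. In form: [{"offset": [x, y, z], "twist": [ax, ay, az], "fingers": fingers}, ...]. A call has 1 to 20 rows; each row is the pose to reach, as a shift and turn from the pose commanded when the call began, along the tool's axes at that moment, turning the shorter way round; what a row does not reach only later rows make up. A row lasts 1/8 s, in which the tool goes at most 62.5 mm and 10.7 degrees, less where a joint would pass 70% of its speed; a pose out of reach is approached as far as the arm can. A call with a number of a shift or a turn outside -1 to 1 is refused whole. A call with a gripper value outside its range is refused whole. The fingers move at their own pace and stop on an object; "newtons" is the grip in N (left out, the last holds). Time passes only in rows, so rows that repeat a pose let the fingers close. It gives the time, the measured TCP pose, the force, the opening and the grip force at its end, in the units of the state.
- observe(): the state, without advancing time (a new reading comes with each control period).
- get_image(name): name is "scene" or "top"; returns the picture (400x640x3 uint8, red, green, blue); there is no depth.
- calibration(name): a dict with "fov_y" (degrees; the focal length in pixels is half the picture's height over the tangent of half this angle, whatever the lens; pixels are square), "cx", "cy" (the principal point, pixels), "position" and "attitude" of the camera in the world. Camera axes: x right, y down, z forward; pixel columns grow to the right and rows downward; lengths in m; the calibration is good to about 2 mm. A picture is of the moment at which its call begins. calibration takes no time and is no camera call.
- sign_off(): hands the job in; it is judged then, once.
Trained networks look in the newest picture that a camera, given by its name, has taken for a name from the list of things; names that differ only in an ending like _2 or _b are one class to them, and where a whole thing is asked for, a point or a joint stands for the part that bears it (a point fixed in the world has none). Each returns a list of dicts, best first, with "conf" (0 to 1); they miss things now and then, are a little off and sometimes report something else, mostly with a low value. They report only what shows in the picture. A call takes as long as a camera call. They do not tell look-alikes from the thing itself.
- look_for(thing, camera): "box" ([left, top, width, height] as shares, 0 to 1, of the picture: columns of its width, rows of its height, round what is visible of it).
- regions_of(thing, camera): "region" (400x640 bool, what is visible of it) and "box" ([left, top, width, height] as shares, 0 to 1, of the picture: columns of its width, rows of its height, round what is visible of it).
- landmark_of(thing, camera): "at" ([row, column] as shares, 0 to 1, of the picture: columns of its width, rows of its height: a listed point, or the origin of a listed thing).
The state is a dict: "clock": time; "joints": joint angles; "dq": joint speeds; "joint_efforts": joint torques, N m; "position": TCP position; "ee_rot": TCP orientation; "force": force on the tool from outside, world axes, zero at the start; "ft_torque": the same for the moment, N m; "width": opening from 0.0 (shut) to 1.0 (fully open); "gripper_force": force on a finger pad.
Only numpy, scipy, OpenCV 4.12 (cv2) and the standard library are available. Lean on these libraries where they do the work, as an engineer would, in place of code of your own. Each camera call takes 0.05 s, during which the arm holds its last target. There are 200 camera calls.

## Working session

There is one attempt and no reset: what is moved stays moved. The work goes in short steps, Python scripts to look and compute and a tool call to move; the robot and the scene stay as the last step left them, time stands still between calls to the robot, and variables do not carry over. Pictures are saved under pics/ and viewed, at most 10 in all, crops included, and the job is handed in when it is done.

Besides the shell and the picture viewer there is one more tool, called after ">>>" by a JSON object that holds its "op" and its "data". jog_arm: Moves the arm, as the interface text tells. Scaled input: -1 to 1 covers 0.15 m each way for a shift and 2 pi rad each way for a turn. Its arguments: {"type":"object","properties":{"plan":{"type":"array","items":{"type":"object","properties":{"offset":{"type":"array","items":{"type":"number","minimum":-1,"maximum":1}},"twist":{"type":"array","items":{"type":"number","minimum":-1,"maximum":1}},"fingers":{"type":"number"}}}},"newtons":{"type":"number"}},"required":["plan"]}

```bash
mkdir -p pics; ls; python3 - <<'E'
from cell import *
import cv2,numpy as np
s=observe();print(s)
for n in ("scene","top"):
    im=get_image(n);cv2.imwrite(f"pics/{n}0.png",cv2.cvtColor(im,cv2.COLOR_RGB2BGR));print(n,calibration(n))
    for t in ("tub_grip","tub_foot","tub_corner","tub_mid","tub","mat","collar_a","jar","brush_tin","bust"):
        print(t,[(np.round(np.array(d["at"])*[400,640],1).tolist(),round(d["conf"],2)) for d in landmark_of(t,n)][:5])
E
```

```text
pics
{'clock': 0.0, 'joints': array([-1.21655681,  0.4352284 ,  0.0249806 ,  1.57410569, -0.01157268,
        1.13397325, -0.07507995]), 'dq': array([-3.04315750e-04,  3.95328709e-05,  4.01045578e-04, -7.38051305e-04,
        9.58973158e-04,  8.33561480e-04, -4.07641115e-04]), 'joint_efforts': array([-4.06619874e-04, -6.67862964e+01,  9.84743088e-01, -3.14464974e+01,
       -6.06424268e-02,  4.27501439e-02,  1.75663872e-04]), 'position': array([0.27554493, 0.56044513, 0.24293835]), 'ee_rot': array([-7.11404376e-01, -3.05979175e+00,  2.44886741e-03]), 'force': array([ 0.65899715, -0.60464594,  0.33197608]), 'ft_torque': array([ 0.01156223, -0.00090663, -0.00369555]), 'gripper_force': 0.0, 'width': 1.0015960253494698}
scene {'fov_y': 56.22399473393712, 'cx': 329.077232922754, 'cy': 204.37096565325095, 'position': array([ 0.86949148, -0.51887067,  0.69062268]), 'attitude': array([-2.26914692, -0.65291079,  0.26208251])}
tub_grip [([240.1, 259.3], 0.56), ([288.9, 238.6], 0.33)]
tub_foot [([260.8, 325.9], 0.7)]
tub_corner [([261.1, 321.3], 0.91)]
tub_mid []
tub [([280.1, 265.2], 0.87), ([
[... 272 characters left out ...]
ust []
top {'fov_y': 54.33769760290265, 'cx': 318.0745555541627, 'cy': 201.19638980165809, 'position': array([ 0.42991711, -0.01211924,  0.94853856]), 'attitude': array([-2.15354828,  2.11045043, -0.15167756])}
tub_grip [([228.6, 406.3], 0.64)]
tub_foot [([197.5, 350.9], 0.86), ([201.3, 405.7], 0.52)]
tub_corner [([197.4, 354.1], 0.94)]
tub_mid [([228.7, 401.0], 0.79)]
tub [([202.2, 408.7], 0.32)]
mat [([268.4, 391.6], 0.58), ([245.3, 211.7], 0.56), ([246.2, 418.6], 0.28)]
collar_a [([244.7, 211.5], 0.74), ([248.2, 421.7], 0.66), ([264.7, 386.9], 0.57), ([248.4, 468.8], 0.51), ([201.4, 408.9], 0.47)]
jar [([133.4, 428.5], 0.8)]
brush_tin [([140.6, 308.3], 0.93)]
bust [([132.2, 241.3], 0.78)]
```

View pics/scene0.png

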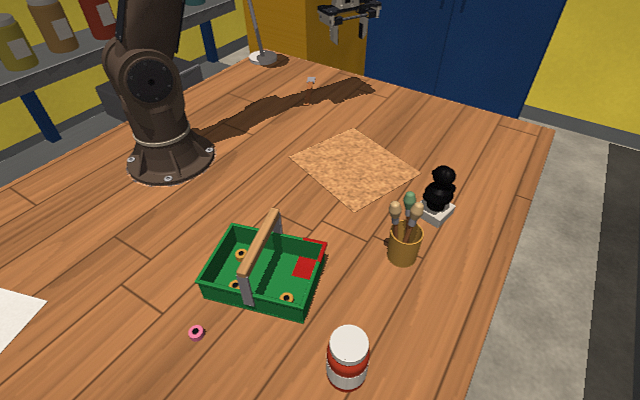

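View pics/top0.png

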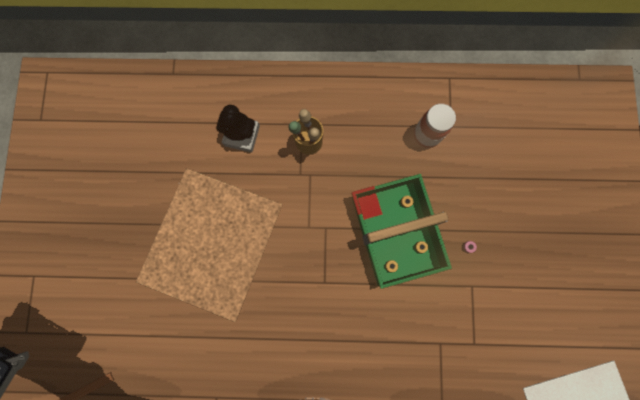

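The tub sits at about col 402, row 230 in the top view, with its red corner at the upper left (365, 203). The bar runs from (371, 235) to (446, 218), and the mat is centred near (211, 245). The three bronze collars are in the tub, and the pink one lies outside at (470, 247).

```bash
cat > h.py <<'E'
import numpy as np
from scipy.spatial.transform import Rotation as R
from scipy.optimize import least_squares
from cell import *
C={n:calibration(n) for n in ("scene","top")}
def f(n): return 200/np.tan(np.radians(C[n]["fov_y"])/2)
def proj(n,p):
    c=C[n];q=R.from_rotvec(c["attitude"]).inv().apply(np.atleast_2d(p)-c["position"])
    return np.c_[c["cy"]+f(n)*q[:,1]/q[:,2],c["cx"]+f(n)*q[:,0]/q[:,2]]
def ray(n,rc,z):
    c=C[n];d=R.from_rotvec(c["attitude"]).apply([(rc[1]-c["cx"])/f(n),(rc[0]-c["cy"])/f(n),1])
    return c["position"]+d*(z-c["position"][2])/d[2]
E
python3 - <<'E'
from h import *
P={"g":(0,0,.128),"f":(.11,.08,0),"c":(.105,.075,.005),"m":(0,0,.04),"r1":(.11,.08,.065),"r2":(.11,-.08,.065),"r3":(-.11,-.08,.065),"r4":(-.11,.08,.065),"h1":(0,.086,.14),"h2":(0,-.086,.14)}
O=[("top","g",228.6,406.3),("top","c",197.4,354.1),("top","m",228.7,401),("top","r1",190,352),("top","r2",177,419),("top","r3",267,449),("top","r4",286,380),("top","h1",235,370),("top","h2",218,446),
("scene","g",240.1,259.3),("scene","f",260.8,325.9),("scene","c",261.1,321.3),("scene","r1",242,327),("scene","r4",225,234)]
def res(x):
    return np.array([proj(n,R.from_euler("z",x[2]).apply(P[k])+[x[0],x[1],0])[0]-[r,c] for n,k,r,c in O])
s=least_squares(lambda x:res(x).ravel(),[.4,-.2,0],loss="soft_l1")
print(s.x);print([(o[0],o[1]) + tuple(v) for o,v in zip(O,res(s.x).round(1))])
mc=[ray("top",p,.004) for p in((171,189),(208,281),(318,237),(279,139))]
print("mat",np.mean(mc,0),np.linalg.norm(np.diff(mc,axis=0),axis=1))
for t,p in dict(jar=(133.4,428.5),tin=(140.6,308.3),bust=(132.2,241.3)).items():print(t,ray("top",p,0))
print(ray("top",(202,407),.021),ray("top",(247,422),.021),ray("top",(267,392),.021))
o=observe();print(R.from_rotvec(o["ee_rot"]).as_matrix().round(3))
E
```

```text
[ 0.51021588 -0.18463693  0.27697382]
[('top', 'g', np.float64(-2.3), np.float64(0.0)), ('top', 'c', np.float64(0.1), np.float64(-0.0)), ('top', 'm', np.float64(1.2), np.float64(-2.6)), ('top', 'r1', np.float64(1.6), np.float64(1.4)), ('top', 'r2', np.float64(-2.8), np.float64(1.2)), ('top', 'r3', np.float64(0.6), np.float64(0.2)), ('top', 'r4', np.float64(0.1), np.float64(-0.1)), ('top', 'h1', np.float64(1.4), np.float64(-2.4)), ('top', 'h2', np.float64(-2.7), np.float64(1.3)), ('scene', 'g', np.float64(-0.1), np.float64(1.3)), ('scene', 'f', np.float64(0.2), np.float64(0.1)), ('scene', 'c', np.float64(-0.3), np.float64(2.0)), ('scene', 'r1', np.float64(0.7), np.float64(-0.9)), ('scene', 'r4', np.float64(-3.5), np.float64(-0.8))]
mat [0.47327401 0.2602508  0.004     ] [0.24973861 0.27915526 0.25463542]
jar [ 7.59180907e-01 -2.70675052e-01  1.11022302e-16]
tin [0.73521249 0.03242697 0.        ]
bust [0.75452811 0.20348117 0.        ]
[ 0.57936117 -0.20957258  0.021     ] [ 0.47260222 -0.2432677   0.021     ] [ 0.42457723 -0.17234827  0.021     ]
[[-0.897  0.441  0.   ]
 [ 0.441  0.897  0.   ]
 [-0.     0.    -1.   ]]
```

```bash
cat >> h.py <<'E'
LENS={"tan":(np.tan,np.arctan),"equi":(lambda t:t,lambda r:r),"stereo":(lambda t:2*np.tan(t/2),lambda r:2*np.arctan(r/2)),"solid":(lambda t:2*np.sin(t/2),lambda r:2*np.arcsin(r/2))}
L={"scene":"tan","top":"tan"}
def proj(n,p):
    c=C[n];q=R.from_rotvec(c["attitude"]).inv().apply(np.atleast_2d(p)-c["position"])
    rho=np.hypot(q[:,0],q[:,1]);k=f(n)*LENS[L[n]][0](np.arctan2(rho,q[:,2]))/rho
    return np.c_[c["cy"]+k*q[:,1],c["cx"]+k*q[:,0]]
def ray(n,rc,z):
    c=C[n];v=np.array([rc[1]-c["cx"],rc[0]-c["cy"]])/f(n);r=np.hypot(*v);t=LENS[L[n]][1](r)
    d=R.from_rotvec(c["attitude"]).apply([*(v/r*np.sin(t)),np.cos(t)])
    return c["position"]+d*(z-c["position"][2])/d[2]
E
python3 - <<'E'
import h
from h import *
P={"g":(0,0,.128),"f":(.11,.08,0),"c":(.105,.075,.005),"m":(0,0,.04),"r1":(.11,.08,.065),"r2":(.11,-.08,.065),"r3":(-.11,-.08,.065),"r4":(-.11,.08,.065),"h1":(0,.086,.14),"h2":(0,-.086,.14)}
O=[("top","g",228.6,406.3),("top","c",197.4,354.1),("top","m",228.7,401),("top","r1",190,352),("top","r2",177,419),("top","r3",267,449),("top","r4",286,380),("top","h1",235,370),("top","h2",218,446),
("scene","g",240.1,259.3),("scene","f",260.8,325.9),("scene","c",261.1,321.3),("scene","r1",242,327),("scene","r4",225,234)]
M=[(.15,.13,.004),(.15,-.13,.004),(-.15,-.13,.004),(-.15,.13,.004)]
MT=np.array([(171,189),(208,281),(318,237),(279,139)]);MS=np.array([(165,289),(128,354),(175,420),(211,353)])
def res(x):
    return np.array([proj(n,R.from_euler("z",x[2]).apply(P[k])+[x[0],x[1],0])[0]-[r,c] for n,k,r,c in O])
def mres(x,cams):
    m=R.from_euler("z",x[2]).apply(M)+[x[0],x[1],0]
    return np.concatenate([proj("top",m)-MT]*("t" in cams)+[proj("scene",m)-np.roll(MS,k,0) for k in ks if "s" in cams])
for lens in LENS:
  for ls in LENS:
    h.L["top"]=lens;h.L["scene"]=ls
    s=least_squares(lambda x:res(x).ravel(),[.5,-.2,.27],loss="soft_l1")
    ks=[];best=min((least_squares(lambda x:mres(x,"t").ravel(),[.47,.26,y]) for y in(0,-.4,-.8,.4)),key=lambda s:s.cost)
    out=[]
    for k in range(4):
        ks=[k];b=least_squares(lambda x:mres(x,"ts").ravel(),best.x);out.append((b.cost,b.x.round(4)))
    print(lens,ls,"tub",s.x.round(4),round(s.cost,1),"mat",best.x.round(4),round(best.cost,1),min(out,key=lambda a:a[0]))
E
```

```text
tan tan tub [ 0.5102 -0.1846  0.277 ] 18.3 mat [ 0.4742  0.2602 -0.3507] 34.2 (np.float64(78.23764774663492), array([ 0.4758,  0.2587, -0.3448]))
tan equi tub [ 0.5101 -0.1853  0.2788] 19.9 mat [ 0.4742  0.2602 -0.3507] 34.2 (np.float64(72.6739186429622), array([ 0.4761,  0.2593, -0.3448]))
tan stereo tub [ 0.5101 -0.1851  0.2786] 19.2 mat [ 0.4742  0.2602 -0.3507] 34.2 (np.float64(73.51008394773754), array([ 0.476 ,  0.2592, -0.3448]))
tan solid tub [ 0.5101 -0.1853  0.2788] 20.3 mat [ 0.4742  0.2602 -0.3507] 34.2 (np.float64(72.38878825870336), array([ 0.4761,  0.2594, -0.3448]))
equi tan tub [ 0.5086 -0.1875  0.2726] 24.9 mat [ 0.4667  0.274  -0.3545] 30.5 (np.float64(115.30502803131095), array([ 0.4704,  0.2687, -0.3472]))
equi equi tub [ 0.5081 -0.1883  0.2736] 23.2 mat [ 0.4667  0.274  -0.3545] 30.5 (np.float64(105.17291150197352), array([ 0.4707,  0.2695, -0.3473]))
equi stereo tub [ 0.5082 -0.1881  0.2729] 23.4 mat [ 0.4667  0.274  -0.3545] 30.5 (np.float64(107.11173243579617), array([ 0.4706,  0.2693, -0.3473]))
equi solid tub [ 0.508  -0.1885  0.274 ] 23.2 mat [ 0.4667  0.2
[... 588 characters left out ...]
 [ 0.4685  0.2707 -0.3536] 17.0 (np.float64(79.50409344225167), array([ 0.472 ,  0.2672, -0.3467]))
solid tan tub [ 0.5085 -0.1878  0.272 ] 26.9 mat [ 0.4658  0.2756 -0.355 ] 40.8 (np.float64(132.45757665655964), array([ 0.4699,  0.2698, -0.3475]))
solid equi tub [ 0.508  -0.1886  0.273 ] 24.9 mat [ 0.4658  0.2756 -0.355 ] 40.8 (np.float64(121.7710140686622), array([ 0.4701,  0.2706, -0.3476]))
solid stereo tub [ 0.5082 -0.1884  0.2724] 25.1 mat [ 0.4658  0.2756 -0.355 ] 40.8 (np.float64(123.84388193113405), array([ 0.47  ,  0.2704, -0.3476]))
solid solid tub [ 0.508  -0.1887  0.2735] 24.8 mat [ 0.4658  0.2756 -0.355 ] 40.8 (np.float64(120.87722170418108), array([ 0.4701,  0.2707, -0.3476]))
```

>>> {"op": "jog_arm", "data": {"plan": [{"offset": [-0.898, -0.945, 0], "twist": [0, 0, 0], "fingers": 1}, {"offset": [-0.898, -0.945, 0], "twist": [0, 0, 0], "fingers": 1}, {"offset": [-0.898, -0.945, 0], "twist": [0, 0, 0], "fingers": 1}, {"offset": [-0.898, -0.945, 0], "twist": [0, 0, 0], "fingers": 1}, {"offset": [-0.898, -0.945, 0], "twist": [0, 0, 0], "fingers": 1}]}}

```text
clock: 1.72
position: [0.3343, 0.3744, 0.2441]
ee_rot: [0.713, 3.059, 0.002]
force: [-0.2, 0.9, 0.1]
width: 0.999
gripper_force: 0.0
```

>>> {"op": "jog_arm", "data": {"plan": [{"offset": [-0.898, -0.945, 0], "twist": [0, 0, 0], "fingers": 1}, {"offset": [-0.898, -0.945, 0], "twist": [0, 0, 0], "fingers": 1}, {"offset": [-0.898, -0.945, 0], "twist": [0, 0, 0], "fingers": 1}, {"offset": [-0.898, -0.945, 0], "twist": [0, 0, 0], "fingers": 1}, {"offset": [-0.898, -0.945, 0], "twist": [0, 0, 0], "fingers": 1}]}}

```text
clock: 2.35
position: [0.3926, 0.1891, 0.2439]
ee_rot: [0.71, 3.06, 0.001]
force: [-0.3, 0.8, 0.4]
width: 0.997
gripper_force: 0.0
```

>>> {"op": "jog_arm", "data": {"plan": [{"offset": [-0.898, -0.945, 0], "twist": [0, 0, 0], "fingers": 1}, {"offset": [-0.898, -0.945, 0], "twist": [0, 0, 0], "fingers": 1}, {"offset": [-0.898, -0.945, 0], "twist": [0, 0, 0], "fingers": 1}, {"offset": [-0.898, -0.945, 0], "twist": [0, 0, 0], "fingers": 1}, {"offset": [-0.898, -0.945, 0], "twist": [0, 0, 0], "fingers": 1}]}}

```text
clock: 2.98
position: [0.4513, 0.0029, 0.2435]
ee_rot: [-0.709, -3.06, -0.0]
force: [-0.6, 0.9, 0.3]
width: 1.003
gripper_force: 0.0
```

>>> {"op": "jog_arm", "data": {"plan": [{"offset": [-0.898, -0.945, 0], "twist": [0, 0, 0.1335], "fingers": 1}, {"offset": [-0.898, -0.945, 0], "twist": [0, 0, 0.1335], "fingers": 1}, {"offset": [-0.898, -0.945, 0], "twist": [0, 0, 0.1335], "fingers": 1}, {"offset": [-0.898, -0.945, 0], "twist": [0, 0, 0.1335], "fingers": 1}, {"offset": [-0.898, -0.945, 0], "twist": [0, 0, 0.1335], "fingers": 1}, {"offset": [-0.898, -0.945, 0], "twist": [0, 0, 0.1335], "fingers": 1}, {"offset": [-0.898, -0.945, 0], "twist": [0, 0, 0.1335], "fingers": 1}]}}

```text
clock: 3.85
position: [0.5098, -0.1836, 0.2435]
ee_rot: [-1.889, -2.51, -0.001]
force: [-0.3, -0.7, 0.7]
width: 1.002
gripper_force: 0.0
```

```bash
python3 - <<'E'
from h import *
import cv2
im=get_image("top")
o=observe();print(o["clock"],o["position"],R.from_rotvec(o["ee_rot"]).as_matrix().round(3),o["joints"].round(2),o["force"])
a=cv2.resize(cv2.cvtColor(im,cv2.COLOR_RGB2BGR)[130:310,300:500],None,fx=2.5,fy=2.5)
b=cv2.resize(cv2.cvtColor(get_image("scene"),cv2.COLOR_RGB2BGR)[170:350,170:350],None,fx=1.6,fy=2.5)
cv2.imwrite("pics/above.png",np.hstack([a,b]))
E
```

```text
3.9 [ 0.50955909 -0.18406616  0.24363224] [[-0.276  0.961 -0.   ]
 [ 0.961  0.276  0.001]
 [ 0.001  0.    -1.   ]] [-0.22  0.33  0.62  1.81 -0.22  1.07  0.76] [ 0.05743088 -0.0167075  -0.08798765]
```

View pics/above.png

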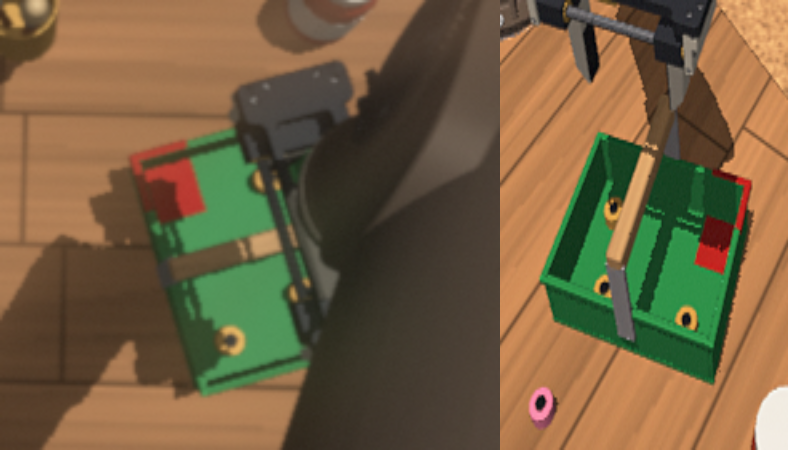

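The open fingers straddle the bar: the gripper's two sides lie above and below it in the crop, at about rows 110 and 340, with the bar at row 255. I'll descend 121 mm and close.

>>> {"op": "jog_arm", "data": {"plan": [{"offset": [0, 0, 0.3], "twist": [0, 0, 0], "fingers": 1}, {"offset": [0, 0, 0.5], "twist": [0, 0, 0], "fingers": 1}, {"offset": [0, 0, 0.65], "twist": [0, 0, 0], "fingers": 1}, {"offset": [0, 0, 0.75], "twist": [0, 0, 0], "fingers": 1}, {"offset": [0, 0, 0.81], "twist": [0, 0, 0], "fingers": 1}, {"offset": [0, 0, 0.81], "twist": [0, 0, 0], "fingers": 1}], "newtons": 20}}

```text
clock: 4.7
position: [0.5091, -0.1856, 0.1221]
ee_rot: [-1.896, -2.505, 0.0]
force: [-0.4, -0.4, 0.4]
width: 1.0
gripper_force: 0.0
```

>>> {"op": "jog_arm", "data": {"plan": [{"offset": [0, 0, 0], "twist": [0, 0, 0], "fingers": -1}, {"offset": [0, 0, 0], "twist": [0, 0, 0], "fingers": -1}, {"offset": [0, 0, 0], "twist": [0, 0, 0], "fingers": -1}, {"offset": [0, 0, 0], "twist": [0, 0, 0], "fingers": -1}, {"offset": [0, 0, 0], "twist": [0, 0, 0], "fingers": -1}, {"offset": [0, 0, 0], "twist": [0, 0, 0], "fingers": -1}, {"offset": [0, 0, 0], "twist": [0, 0, 0], "fingers": -1}, {"offset": [0, 0, 0], "twist": [0, 0, 0], "fingers": -1}], "newtons": 55}}

```text
clock: 5.7
position: [0.5093, -0.1856, 0.1222]
ee_rot: [1.896, 2.505, 0.0]
force: [1.0, -0.3, 0.8]
width: 0.214
gripper_force: 54.9
```

>>> {"op": "jog_arm", "data": {"plan": [{"offset": [0, 0, -0.05], "twist": [0, 0, 0], "fingers": -1}, {"offset": [0, 0, -0.15], "twist": [0, 0, 0], "fingers": -1}, {"offset": [0, 0, -0.28], "twist": [0, 0, 0], "fingers": -1}, {"offset": [0, 0, -0.42], "twist": [0, 0, 0], "fingers": -1}, {"offset": [0, 0, -0.56], "twist": [0, 0, 0], "fingers": -1}, {"offset": [0, 0, -0.7], "twist": [0, 0, 0], "fingers": -1}, {"offset": [0, 0, -0.83], "twist": [0, 0, 0], "fingers": -1}, {"offset": [0, 0, -0.93], "twist": [0, 0, 0], "fingers": -1}, {"offset": [0, 0, -1], "twist": [0, 0, 0], "fingers": -1}, {"offset": [0, 0, -1], "twist": [0, 0, 0], "fingers": -1}], "newtons": 60}}

```text
clock: 6.95
position: [0.5093, -0.1857, 0.2728]
ee_rot: [1.895, 2.504, 0.001]
force: [-0.4, -0.1, -4.4]
width: 0.216
gripper_force: 59.9
```

```bash
python3 - <<'E'
from h import *
import cv2
im=get_image("scene")
o=observe();print(o["clock"],o["position"],R.from_rotvec(o["ee_rot"]).as_matrix().round(3),o["force"],o["ft_torque"],o["gripper_force"])
cv2.imwrite("pics/lift.png",cv2.cvtColor(im,cv2.COLOR_RGB2BGR))
E
```

```text
7.0 [ 0.50903565 -0.18552864  0.27215258] [[-0.272  0.962  0.   ]
 [ 0.962  0.272  0.   ]
 [ 0.     0.    -1.   ]] [ 1.0103481  -0.93041807 -5.92877112] [-0.05076384  0.01633402 -0.0526456 ] 59.853150844573975
```

View pics/lift.png

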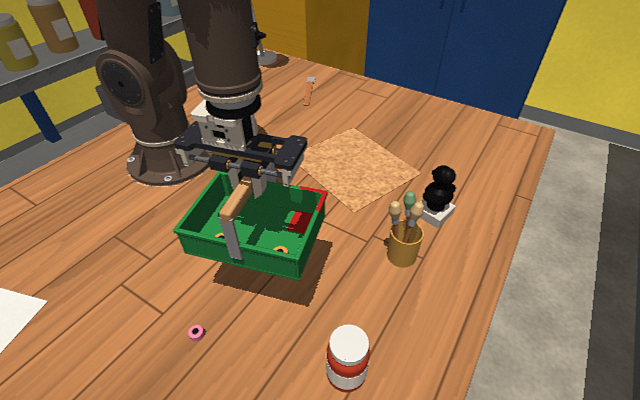

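The tub is held level and clear of the table, with its red corner toward the far left. Now I'll carry it about 0.48 m in +y, turning it at the end.

>>> {"op": "jog_arm", "data": {"plan": [{"offset": [0.04, 0.013, 0], "twist": [0, 0, 0], "fingers": -1}, {"offset": [0.14, 0.045, -0.01], "twist": [0, 0, 0], "fingers": -1}, {"offset": [0.28, 0.09, -0.015], "twist": [0, 0, 0], "fingers": -1}, {"offset": [0.44, 0.14, -0.02], "twist": [0, 0, 0], "fingers": -1}, {"offset": [0.6, 0.19, -0.03], "twist": [0, 0, 0], "fingers": -1}, {"offset": [0.7625, 0.243, -0.033], "twist": [0, 0, 0], "fingers": -1}]}}

```text
clock: 7.75
position: [0.5129, -0.0635, 0.277]
ee_rot: [-1.894, -2.506, -0.0]
force: [-0.4, 0.3, -5.2]
width: 0.218
gripper_force: 59.9
```

>>> {"op": "jog_arm", "data": {"plan": [{"offset": [0.17, 0.054, -0.008], "twist": [0, 0, 0], "fingers": -1}, {"offset": [0.34, 0.108, -0.015], "twist": [0, 0, 0], "fingers": -1}, {"offset": [0.5, 0.16, -0.02], "twist": [0, 0, 0], "fingers": -1}, {"offset": [0.64, 0.204, -0.028], "twist": [0, 0, 0], "fingers": -1}, {"offset": [0.7625, 0.243, -0.033], "twist": [0, 0, 0], "fingers": -1}]}}

```text
clock: 8.38
position: [0.5166, 0.0566, 0.2819]
ee_rot: [-1.893, -2.506, 0.0]
force: [1.0, 0.2, -4.5]
width: 0.217
gripper_force: 59.9
```

>>> {"op": "jog_arm", "data": {"plan": [{"offset": [0.17, 0.054, -0.008], "twist": [0, 0, 0], "fingers": -1}, {"offset": [0.34, 0.108, -0.015], "twist": [0, 0, 0], "fingers": -1}, {"offset": [0.5, 0.16, -0.02], "twist": [0, 0, 0], "fingers": -1}, {"offset": [0.64, 0.204, -0.028], "twist": [0, 0, 0], "fingers": -1}, {"offset": [0.7625, 0.243, -0.033], "twist": [0, 0, 0], "fingers": -1}]}}

```text
clock: 9.0
position: [0.5208, 0.176, 0.287]
ee_rot: [-1.895, -2.506, 0.0]
force: [-0.2, -1.1, -4.5]
width: 0.218
gripper_force: 59.9
```

>>> {"op": "jog_arm", "data": {"plan": [{"offset": [0.15, 0.05, -0.008], "twist": [0, 0, 0.004], "fingers": -1}, {"offset": [0.3, 0.096, -0.015], "twist": [0, 0, 0.012], "fingers": -1}, {"offset": [0.44, 0.14, -0.02], "twist": [0, 0, 0.024], "fingers": -1}, {"offset": [0.56, 0.18, -0.028], "twist": [0, 0, 0.038], "fingers": -1}, {"offset": [0.65, 0.21, -0.033], "twist": [0, 0, 0.052], "fingers": -1}, {"offset": [0.72, 0.23, -0.033], "twist": [0, 0, 0.066], "fingers": -1}, {"offset": [0.7625, 0.243, -0.033], "twist": [0, 0, 0.078], "fingers": -1}, {"offset": [0.7625, 0.243, -0.033], "twist": [0, 0, 0.0875], "fingers": -1}, {"offset": [0.7625, 0.243, -0.033], "twist": [0, 0, 0.0875], "fingers": -1}]}}

```text
clock: 10.12
position: [0.525, 0.2947, 0.2918]
ee_rot: [2.504, 1.897, -0.001]
force: [-0.5, 0.3, -4.8]
width: 0.215
gripper_force: 59.9
```

```bash
python3 - <<'E'
from h import *
o=observe();T=R.from_rotvec(o["ee_rot"]);print(o["clock"],o["position"],T.as_matrix().round(3),o["force"],o["joints"].round(2))
# tilt axis: tub axes = tool y (x), tool x (y), -tool z (z); lean toward x+y
ax=np.cross([0,0,1],T.apply([1,1,0])/2**.5);print("axis in tool",T.inv().apply(ax))
E
```

```text
10.125 [0.52496395 0.29467121 0.29181794] [[ 0.271  0.963 -0.   ]
 [ 0.963 -0.271 -0.001]
 [-0.001 -0.    -1.   ]] [-0.50424992  0.34389998 -4.80480049] [-1.    0.39  0.57  1.59 -0.22  1.22 -0.66]
axis in tool [ 7.07106674e-01 -7.07106674e-01 -3.71987009e-04]
```

>>> {"op": "jog_arm", "data": {"plan": [{"offset": [0, 0, 0], "twist": [0.004, -0.004, 0], "fingers": -1}, {"offset": [0, 0, 0], "twist": [0.01, -0.01, 0], "fingers": -1}, {"offset": [0, 0, 0], "twist": [0.017, -0.017, 0], "fingers": -1}, {"offset": [0, 0, 0], "twist": [0.024, -0.024, 0], "fingers": -1}, {"offset": [0, 0, 0], "twist": [0.031, -0.031, 0], "fingers": -1}, {"offset": [0, 0, 0], "twist": [0.038, -0.038, 0], "fingers": -1}, {"offset": [0, 0, 0], "twist": [0.045, -0.045, 0], "fingers": -1}, {"offset": [0, 0, 0], "twist": [0.052, -0.052, 0], "fingers": -1}, {"offset": [0, 0, 0], "twist": [0.059, -0.059, 0], "fingers": -1}, {"offset": [0, 0, 0], "twist": [0.066, -0.066, 0], "fingers": -1}, {"offset": [0, 0, 0], "twist": [0.073, -0.073, 0], "fingers": -1}, {"offset": [0, 0, 0], "twist": [0.08, -0.08, 0], "fingers": -1}, {"offset": [0, 0, 0], "twist": [0.086, -0.086, 0], "fingers": -1}, {"offset": [0, 0, 0], "twist": [0.09, -0.09, 0], "fingers": -1}, {"offset": [0, 0, 0], "twist": [0.09, -0.09, 0], "fingers": -1}, {"offset": [0, 0, 0], "twist": [0.09, -0.09, 0], "fingers": -1}, {"offset": [0, 0, 0], "twist": [0.09, -0.09, 0], "fingers": -1}, {"offset": [0, 0, 0], "twist": [0.09, -0.09, 0], "fingers": -1}]}}

```text
clock: 12.38
position: [0.5137, 0.311, 0.3235]
ee_rot: [-2.306, -1.717, 0.825]
force: [-0.3, 6.0, -8.4]
width: 0.216
gripper_force: 60.0
```

```bash
python3 - <<'E'
from h import *
import cv2
a=get_image("scene");b=get_image("top")
o=observe();T=R.from_rotvec(o["ee_rot"]);print(o["clock"],o["position"],T.as_matrix().round(3),o["force"],o["joints"].round(2))
O=o["position"]+T.apply([0,0,.124])
B=T.as_matrix()[:,[1,0,2]]*[1,1,-1]
print("tilt",np.arccos(B[2,2]))
for k,p in dict(mid=(0,0,.04),foot=(.11,.08,0),corner=(.105,.075,.005),grip=(0,0,.128)).items():
    w=O+B@np.array(p);print(k,w.round(3),proj("scene",w).round(0),proj("top",w).round(0))
    if k!="x": print([(np.round(np.array(d["at"])*[400,640]).tolist(),round(d["conf"],2)) for d in landmark_of("tub_"+k,"scene")])
c=lambda im:cv2.cvtColor(im,cv2.COLOR_RGB2BGR)
cv2.imwrite("pics/tilt.png",np.hstack([cv2.resize(c(a)[20:220,240:440],None,fx=2,fy=2),cv2.resize(c(b)[120:320,100:300],None,fx=2,fy=2)]))
E
```

```text
12.475 [0.52473453 0.29852443 0.33911942] [[ 0.233  0.847 -0.477]
 [ 0.911 -0.361 -0.197]
 [-0.339 -0.389 -0.856]] [ 2.28347228 -3.25712777 -1.09710354] [-0.82  0.74  0.6   1.04 -0.35  2.   -0.63]
tilt 0.5426825449153573
mid [0.485 0.282 0.267] [[ 77. 366.]] [[228. 157.]]
[([77.0, 362.0], 0.92)]
foot [0.577 0.307 0.163] [[120. 399.]] [[188. 170.]]
[([120.0, 398.0], 0.76)]
corner [0.574 0.306 0.171] [[117. 398.]] [[188. 169.]]
[([117.0, 398.0], 0.89), ([91.0, 357.0], 0.39)]
grip [0.527 0.299 0.343] [[ 48. 388.]] [[197. 129.]]
[([49.0, 389.0], 0.7)]
```

View pics/tilt.png

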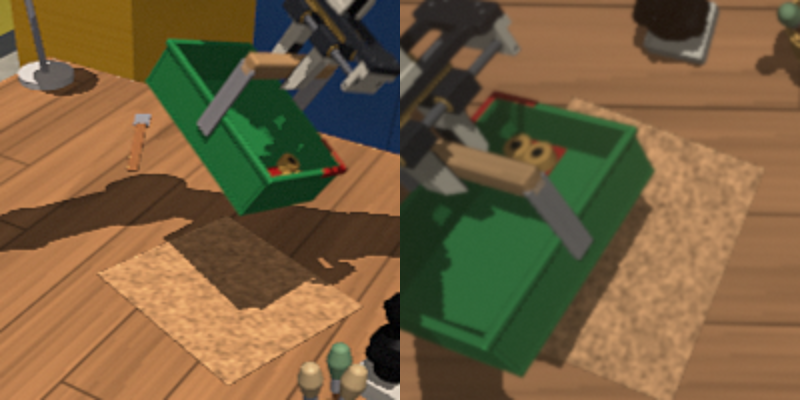

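The two visible collars are already in the red corner, at about (530, 150) in the composite; the third is hidden. Joint 6 is at its 2.0 limit with the tilt at only 0.54, so I'm backing off first.

>>> {"op": "jog_arm", "data": {"plan": [{"offset": [0, 0, 0], "twist": [-0.02, 0.02, 0], "fingers": -1}, {"offset": [0, 0, 0], "twist": [-0.035, 0.035, 0], "fingers": -1}, {"offset": [0, 0, 0], "twist": [-0.045, 0.045, 0], "fingers": -1}, {"offset": [0, 0, 0], "twist": [-0.045, 0.045, 0], "fingers": -1}, {"offset": [0, 0, 0], "twist": [-0.045, 0.045, 0], "fingers": -1}]}}

```text
clock: 13.3
position: [0.5231, 0.298, 0.336]
ee_rot: [-2.509, -1.782, 0.223]
force: [-0.6, -0.4, -4.6]
width: 0.217
gripper_force: 60.0
```

```bash
python3 - <<'E'
from h import *
import cv2
b=get_image("top")
o=observe();T=R.from_rotvec(o["ee_rot"]);M=T.as_matrix();print(o["clock"],o["position"],M.round(3),o["force"],o["joints"].round(2),"tilt",np.arccos(-M[2,2]))
E
```

```text
13.35 [0.52345341 0.29793928 0.33586683] [[ 0.323  0.934 -0.15 ]
 [ 0.943 -0.332 -0.038]
 [-0.085 -0.129 -0.988]] [ 0.44780098  0.26738773 -4.60297044] [-0.97  0.48  0.64  1.39 -0.3   1.52 -0.66] tilt 0.1548702867928226
```

```bash
python3 - <<'E'
from h import *
o=observe();T=R.from_rotvec(o["ee_rot"]);p=o["position"]
# level orientation: tub x heading psi ; tool y=tub x, tool x=tub y, z down
def lev(psi):
    x=np.array([np.cos(psi),np.sin(psi),0]);y=np.array([-x[1],x[0],0]);return R.from_matrix(np.c_[y,x,[0,0,-1]])
psi=-.335+2.6
G=lev(psi);print("twist",(T.inv()*G).as_rotvec()/(2*np.pi),"off",T.inv().apply(np.array([.45,.29,.32])-p)/.15, "lean heading",psi+np.pi/4)
E
```

```text
twist [-0.02506164 -0.02183861 -0.41285977] off [-0.1991329  -0.42640901  0.1797435 ] lean heading 3.0503981633974484
```

>>> {"op": "jog_arm", "data": {"plan": [{"offset": [-0.004, -0.009, 0.004], "twist": [-0.0005, -0.0004, -0.008], "fingers": -1}, {"offset": [-0.012, -0.026, 0.011], "twist": [-0.0015, -0.0013, -0.025], "fingers": -1}, {"offset": [-0.022, -0.047, 0.02], "twist": [-0.0028, -0.0024, -0.045], "fingers": -1}, {"offset": [-0.034, -0.072, 0.031], "twist": [-0.0043, -0.0037, -0.07], "fingers": -1}, {"offset": [-0.046, -0.098, 0.041], "twist": [-0.0058, -0.005, -0.095], "fingers": -1}, {"offset": [-0.058, -0.123, 0.052], "twist": [-0.0073, -0.0064, -0.12], "fingers": -1}, {"offset": [-0.07, -0.149, 0.063], "twist": [-0.0088, -0.0077, -0.145], "fingers": -1}, {"offset": [-0.082, -0.174, 0.074], "twist": [-0.0103, -0.009, -0.169], "fingers": -1}, {"offset": [-0.094, -0.2, 0.085], "twist": [-0.0118, -0.0103, -0.194], "fingers": -1}, {"offset": [-0.106, -0.225, 0.095], "twist": [-0.0133, -0.0117, -0.219], "fingers": -1}, {"offset": [-0.118, -0.25, 0.106], "twist": [-0.0148, -0.013, -0.244], "fingers": -1}, {"offset": [-0.13, -0.276, 0.117], "twist": [-0.0163, -0.0143, -0.268], "fingers": -1}, {"offset": [-0.142, -0.302, 0.128], "twist": [-0.0178, -0.0156, -0.293], "fingers": -1}, {"offset": [-0.154, -0.327, 0.139], "twist": [-0.0193, -0.0169, -0.318], "fingers": -1}, {"offset": [-0.166, -0.353, 0.149], "twist": [-0.0208, -0.0183, -0.343], "fingers": -1}, {"offset": [-0.178, -0.378, 0.16], "twist": [-0.0223, -0.0196, -0.368], "fingers": -1}, {"offset": [-0.188, -0.4, 0.169], "twist": [-0.0235, -0.0207, -0.388], "fingers": -1}, {"offset": [-0.196, -0.417, 0.176], "twist": [-0.0245, -0.0216, -0.405], "fingers": -1}, {"offset": [-0.2, -0.425, 0.18], "twist": [-0.025, -0.022, -0.413], "fingers": -1}, {"offset": [-0.2, -0.425, 0.18], "twist": [-0.025, -0.022, -0.413], "fingers": -1}]}}

```text
clock: 15.85
position: [0.4508, 0.2892, 0.3199]
ee_rot: [-1.067, 2.954, -0.001]
force: [1.1, -0.4, -4.8]
width: 0.217
gripper_force: 60.0
```

```bash
python3 - <<'E'
from h import *
o=observe();T=R.from_rotvec(o["ee_rot"]);M=T.as_matrix();print(o["clock"],o["position"],M.round(3),o["force"],o["joints"].round(2))
E
```

```text
15.85 [0.45083093 0.28922835 0.3198809 ] [[-0.769 -0.639  0.001]
 [-0.639  0.769 -0.   ]
 [-0.001 -0.001 -1.   ]] [ 1.05588834 -0.42846261 -4.79150512] [-0.76  0.23  0.12  1.68 -0.03  1.23  1.62]
```

>>> {"op": "jog_arm", "data": {"plan": [{"offset": [0, 0, 0], "twist": [0.004, -0.004, 0], "fingers": -1}, {"offset": [0, 0, 0], "twist": [0.01, -0.01, 0], "fingers": -1}, {"offset": [0, 0, 0], "twist": [0.017, -0.017, 0], "fingers": -1}, {"offset": [0, 0, 0], "twist": [0.024, -0.024, 0], "fingers": -1}, {"offset": [0, 0, 0], "twist": [0.031, -0.031, 0], "fingers": -1}, {"offset": [0, 0, 0], "twist": [0.038, -0.038, 0], "fingers": -1}, {"offset": [0, 0, 0], "twist": [0.045, -0.045, 0], "fingers": -1}, {"offset": [0, 0, 0], "twist": [0.052, -0.052, 0], "fingers": -1}, {"offset": [0, 0, 0], "twist": [0.059, -0.059, 0], "fingers": -1}, {"offset": [0, 0, 0], "twist": [0.066, -0.066, 0], "fingers": -1}]}}

```text
clock: 17.1
position: [0.4499, 0.29, 0.3207]
ee_rot: [-0.879, 2.431, -0.33]
force: [0.3, -1.5, -5.2]
width: 0.214
gripper_force: 60.0
```

```bash
python3 - <<'E'
from h import *
o=observe();T=R.from_rotvec(o["ee_rot"]);M=T.as_matrix();print(o["clock"],o["position"],M.round(3),o["force"],o["joints"].round(2),"tilt",np.arccos(-M[2,2]))
E
```

```text
17.1 [0.44987072 0.28998868 0.32067426] [[-0.649 -0.52   0.555]
 [-0.65   0.759 -0.048]
 [-0.397 -0.392 -0.83 ]] [ 0.31545645 -1.49689143 -5.24024709] [-1.04  0.04  0.03  2.06  0.7   0.88  0.84] tilt 0.5914417723072641
```

>>> {"op": "jog_arm", "data": {"plan": [{"offset": [0, 0, 0], "twist": [0.006, -0.006, 0], "fingers": -1}, {"offset": [0, 0, 0], "twist": [0.012, -0.012, 0], "fingers": -1}, {"offset": [0, 0, 0], "twist": [0.018, -0.018, 0], "fingers": -1}, {"offset": [0, 0, 0], "twist": [0.024, -0.024, 0], "fingers": -1}, {"offset": [0, 0, 0], "twist": [0.027, -0.027, 0], "fingers": -1}, {"offset": [0, 0, 0], "twist": [0.027, -0.027, 0], "fingers": -1}, {"offset": [0, 0, 0], "twist": [0.027, -0.027, 0], "fingers": -1}, {"offset": [0, 0, 0], "twist": [0.027, -0.027, 0], "fingers": -1}, {"offset": [0, 0, 0], "twist": [0.027, -0.027, 0], "fingers": -1}, {"offset": [0, 0, 0], "twist": [0.027, -0.027, 0], "fingers": -1}]}}

```text
clock: 18.35
position: [0.4504, 0.2896, 0.3207]
ee_rot: [-0.8, 2.214, -0.438]
force: [0.8, 0.3, -3.7]
width: 0.214
gripper_force: 60.0
```

```bash
cat > chk.py <<'E'
from h import *
import cv2,sys
a=get_image("scene");b=get_image("top")
o=observe();T=R.from_rotvec(o["ee_rot"]);print(o["clock"],o["position"],o["force"],o["joints"].round(2),abs(o["dq"]).max())
O=o["position"]+T.apply([0,0,.124])
B=T.as_matrix()[:,[1,0,2]]*[1,1,-1]
print("tilt",np.arccos(B[2,2]))
q=lambda t,c:[(np.round(np.array(d["at"])*[400,640]).tolist(),round(d["conf"],2)) for d in landmark_of(t,c)]
for k,p in dict(mid=(0,0,.04),foot=(.11,.08,0),corner=(.105,.075,.005)).items():
    w=O+B@np.array(p);print(k,w.round(3),proj("scene",w).round(0),q("tub_"+k,"scene"),proj("top",w).round(0),q("tub_"+k,"top"))
for c in("scene","top"):
    print(c,q("collar_a_mid",c))
    cam=C[c]
    for rc,_ in q("collar_a_mid",c):  # intersect ray with tub-frame plane z=13mm
        d=ray(c,rc,0)-cam["position"];n=B[:,2];P0=O+.013*n
        w=cam["position"]+d*((P0-cam["position"])@n)/(d@n);l=B.T@(w-O);print(c,rc,"tub xy",l.round(3),"to corner",np.linalg.norm(l-[.105,.075,.005]).round(3))
e=lambda im:cv2.cvtColor(im,cv2.COLOR_RGB2BGR)
cv2.imwrite(sys.argv[1],np.hstack([cv2.resize(e(a)[20:220,240:440],None,fx=2,fy=2),cv2.resize(e(b)[120:320,100:300],None,fx=2,fy=2)]))
E
python3 chk.py pics/t2.png
```

```text
18.45 [0.45044341 0.28953865 0.32071228] [ 0.42497377 -0.24429388 -5.53350381] [-1.14  0.06 -0.03  2.2   1.07  0.93  0.39] 0.001545529499743357
tilt 0.8292463431631184
mid [0.512 0.284 0.264] [[ 81. 377.]] [] [[213. 158.]] [([213.0, 160.0], 0.65)]
foot [0.453 0.311 0.138] [[114. 358.]] [([116.0, 354.0], 0.85)] [[249. 168.]] [([254.0, 168.0], 0.81), ([245.0, 162.0], 0.6)]
corner [0.454 0.311 0.147] [[112. 358.]] [([114.0, 354.0], 0.66)] [[248. 167.]] [([252.0, 170.0], 0.56)]
scene [([332.0, 199.0], 0.48)]
scene [332.0, 199.0] tub xy [-0.971  0.113  0.013] to corner 1.076
top [([246.0, 166.0], 0.68), ([245.0, 472.0], 0.6)]
top [246.0, 166.0] tub xy [0.092 0.068 0.013] to corner 0.017
top [245.0, 472.0] tub xy [-0.388  0.414  0.013] to corner 0.599
```

View pics/t2.png

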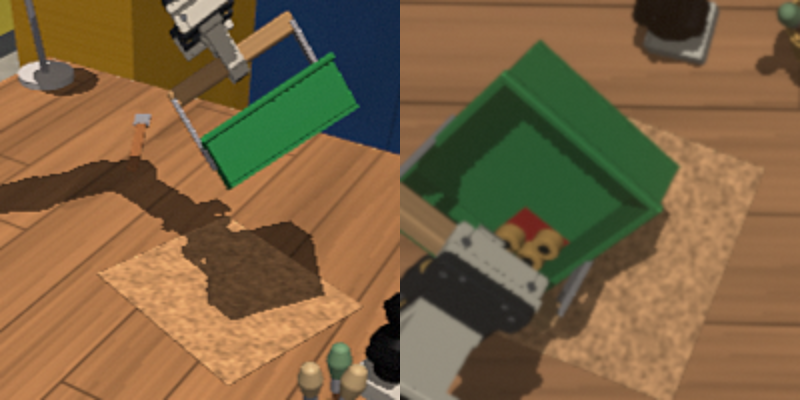

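Top view: collars show at about (513, 238), (548, 243) and a partly hidden one at (525, 263), right beside the red corner. I'll zoom in once to confirm there are three.

```bash
python3 - <<'E'
from h import *
import cv2
b=get_image("top");cv2.imwrite("pics/z.png",cv2.cvtColor(cv2.resize(b[190:275,120:220],None,fx=6,fy=6,interpolation=cv2.INTER_CUBIC),cv2.COLOR_RGB2BGR))
E
```

```text
(no output)
```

View pics/z.png

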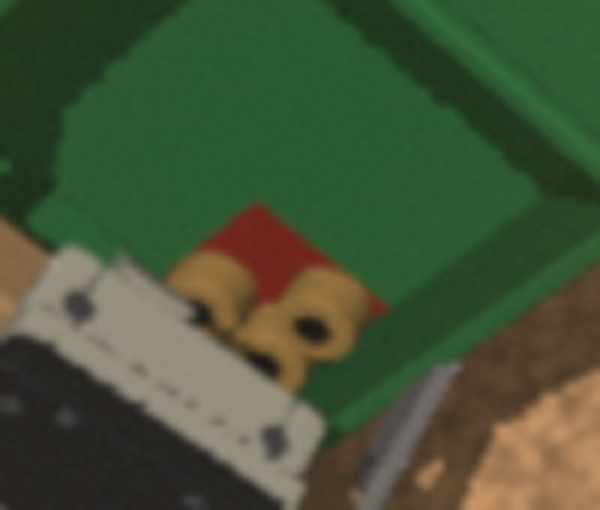

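The zoom shows three collars in the red corner, at about (215, 290), (325, 315) and (265, 355). The joints are well inside their ranges and nothing is moving.

```bash
python3 -c "
from cell import *
print(sign_off())"
```

```text
the job is handed in; nothing more can be done
None
```

I handed the job in at about 18.5 s with the tub held still over the mat, tilted 0.83 rad, about 0.14 m above the table at its lowest corner, and all three collars in the red corner; no verdict came back.

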